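# Lock the bench torch down with the T-key

## Task

Take the steel T-handled key out of the wooden block, stand it in the slot of the bench torch's lock bolt with its collar down on the bolt, and turn the bolt clockwise with it, letting go and taking the handle afresh as needed, until the bolt clicks over its detent and comes to rest in the locked position. Leave the key standing upright in the bolt, and do not knock about the other things on the bench.

Things in the scene. Friction and masses are not known exactly. Their poses are not given: they have to be found in the camera images.
- key: Plain steel T-key, 180 g, 78 mm tall, upright. From below: blade 34 mm (x) by 10 mm (y), 18 mm long, its last 7 mm a wedge down to 31 x 6; round collar 40 mm across, 18 to 24 mm up; stem 16 mm thick; cross-bar 76 mm along x, 12 mm wide (y), 62 to 78 mm up. Origin: middle of the blade's lower end, z up. Same after a half turn about z. Starts standing in the wooden block.
- key_bar (a point): Middle of the key's cross-bar, 70 mm above the blade's lower end, same axes as the key: the place to grip, across the 12 mm.
- key_block: Fixed pale wooden block 170 (x) x 70 (y) x 45 mm high, origin at the centre of its underside. The key stands in a slot 35 mm towards -x, its bar along the block's x, its collar on the block's top; a reamer stands in a round hole 55 mm towards +x.
- torch_base: Bench torch on a fixed grey steel base; origin at bench height under the lock bolt's axis. Plate 140 mm wide (y), x from -65 to 205 mm; round housing about the bolt 92 mm across, 50 mm high; torch along +x from 115 to 250 mm, top 89 mm high. White lines on the rim: +x is loose, -x is locked.
- bolt_slot (a point): Centre of the lock bolt's top face, 50 mm above the bench, flush with the housing; turns with the bolt, z up. Bolt head 50 mm square; its slot 37.5 mm along x by 13.5 mm along y, 20 mm deep. A black dot marks its +x end. With the key fully home its collar rests on the head: blade's end 18 mm below this point, bar's middle 52 mm above it.
- bolt (a joint): Angle of the bolt (rad), growing clockwise from above; at 0 its x lies along the torch base's x. Starts loose, 0 to 0.3. Up to about 1.15 it stays where left; from there a spring (up to 0.4 N m) turns it back if let go, until the peak at 2.3. Past about 2.5 it snaps on by itself, when let go, to the stop at 3.07 (locked).
- reamer: Bystander in the wooden block: small round wooden ball knob 24 mm across, standing 47 mm above the block's top. Origin at its lower end.
- firebrick: Bystander: white ceramic bar 85 x 28 x 16 mm, origin under its centre.
- tin: Bystander: white open tin, 90 mm across, 100 mm high, origin under its centre.
- bead_press: Bystander: brass channel-shaped bead press 110 x 45 x 30 mm, origin under its centre.
- matchbox: Bystander: small cardboard box 55 x 36 x 16 mm, origin under its centre.
- paddle: Bystander: black slab 90 x 50 x 14 mm with a wooden handle 100 mm long towards its -x, lying flat.
- mandrel_block: Fixed wooden block 110 x 50 x 45 mm with four thin steel rods with glass beads standing up to 245 mm high; origin under its centre. Keep clear.
Things that resemble listed ones, but are neither listed nor needed, are in the scene too. There is more than one size of the key; the one meant has the size given above.

How it is judged:
On the way, in this order (a step that is already met when the one before it is completed fails the run):
1. the key stands home in the bolt's slot while the bolt is still loose (below 1 rad) (horizontal distance between key and bolt_slot below 0.006 m and z of key in the frame of bolt_slot below -0.014 m and angle between key's own z axis and vertical below 0.12 rad and angle between the x axis of key and the x axis of bolt_slot, either way round below 0.25 rad and value of joint bolt below 1 rad), for 0.2 s.
2. the bolt is turned past its detent with the key in the slot (horizontal distance between key and bolt_slot below 0.006 m and z of key in the frame of bolt_slot below -0.014 m and angle between key's own z axis and vertical below 0.12 rad and angle between the x axis of key and the x axis of bolt_slot, either way round below 0.25 rad and value of joint bolt above 2.9 rad), for 0.2 s.
At the end, for the whole second after the job is handed in: The bolt rests in its locked position (joint above 2.9 rad, still), and the key stands in its slot: blade's end at least 14 mm below the bolt's top and within 6 mm of its axis, lined up with the slot within 0.25 rad, upright within 0.12 rad, at rest (all of step 2 and velocity of joint bolt below 0.1 rad/s and linear speed of key below 0.03 m/s); the robot touches nothing.
It fails at once if another thing on the bench is knocked away (moved more than 30 mm) (distance of any of reamer, firebrick, tin, bead_press, matchbox, paddle from where it was at the start of the episode above 0.03 m).
It also fails if it takes over 54 s, if anything falls off the work surface, if the arm or the gripper's body presses on something with over 40 N, if the wrist force passes 120 N, or if a joint passes its speed limit or range.

## Robot

A 7-joint arm with a two-finger parallel gripper is mounted at the origin on the work surface. World frame = base frame: x ahead of the robot, y to its left, z up, the work surface at z = 0. Lengths are in m, angles in rad, forces in N, time in s.
With the tool pointing down it reaches from about 0.4 to 0.875 m from the base axis. Payload 19.3 kg.
Tool frame: the origin (TCP) lies on the centre line of the jaws, within the pads' length; the fingertips stand 22 mm ahead of it and the grasp point (between the pads) lies 3 mm ahead of it (ctrl.finger_overhang is the distance from the TCP to the fingertips, in m); z points along the fingers, y is the line along which they close (so a half turn about z gives the same grasp; the last joint's range is limited). The gripper opens to 85 mm and grips with 20 to 120 N. Pads are 22 mm wide; open, the fingers measure 114 mm over their backs; the gripper's body (76 mm by 85 mm) begins 54 mm behind the grasp point. The pads swing forward as they close: fully open they stand 13 mm farther back than shut.
Start: joints at [1.197, 0.521, -0.036, 1.599, 0.021, 1.021, -0.113], TCP at [0.187, -0.596, 0.253] pointing down, gripper open.
Joint ranges: [-2.91, 2.91], [-0.3, 2.13], [-1.5, 1.42], [0.17, 2.43], [-1.26, 4.41], [0.16, 1.93], [-2.52, 2.52]. Speed limits (rad/s): [1.89, 1.89, 2.39, 2.39, 3.01, 3.01, 3.01].

## Interface

Orientations are given as [roll, pitch, yaw] about the fixed x, y, z axes, in that order (R = Rz(yaw) Ry(pitch) Rx(roll)).
In Python, from cell import ctrl gives the robot as it stands.
- The arm moves only by the shell command python3 -m jog 'ROWS' [FORCE]. ROWS is text: rows parted by semicolons, each of 7 numbers parted by spaces: the turn, a rotation vector about the tool's x, y, z in rad, then the shift along the tool's x, y, z in mm, then the closure in counts, from 0 (fully open) to 255 (shut). A call has exactly 10 rows; each row shifts and turns the commanded pose from where the row before left it, along the tool's axes as they then stand; what a row does not reach is not made up. A row lasts 1/12 s, in which the tool goes at most 41.7 mm and 7.16 degrees, less where a joint would pass 70% of its speed; a pose out of reach is approached as far as the arm can. A call is refused whole if a number of a shift passes 41.7 or a number of a turn 0.125, either way. A call with a gripper value outside its range is refused whole. The fingers move at their own pace and stop on an object; FORCE is the grip in N (left out, the last holds). Time passes only in rows, so rows that do not move let the fingers close, or fill a call up. It gives the time, the measured TCP pose, the force, the opening and the grip force at its end, in the units of the state.
- ctrl.sense(): the state, without advancing time (a new reading comes with each control period).
- ctrl.read_camera(name): name is "scene" or "top"; returns a dict with "color" (384x512x3 uint8, blue, green, red), "fx", "fy", "cx", "cy" (pixels), "distortion" ([k1, k2, p1, p2, k3] as OpenCV has them; the pictures are not rectified), "xyz" and "rotation" of the camera in the world. Camera axes: x right, y down, z forward; pixel columns grow to the right and rows downward; lengths in m; the calibration is good to about 2 mm. A picture is of the moment at which its call begins. There is no depth.
- ctrl.hand_in(): hands the job in; it is judged then, once.
The state is a dict: "time": time; "joints": joint angles; "qvel": joint speeds; "effort": joint torques, N m; "tcp_pos": TCP position; "eef_rot": TCP orientation; "force": force on the tool from outside, world axes, zero at the start; "wrist_torque": the same for the moment, N m; "finger_gap": finger opening in m; "gripper_force": force on a finger pad.
Only numpy, scipy, OpenCV 4.12 (cv2) and the standard library are available. Lean on these libraries where they do the work, as an engineer would, in place of code of your own. Each camera call takes 0.05 s, during which the arm holds its last target. There are 200 camera calls.

## Working session

There is one attempt and no reset: what is moved stays moved. The work goes in short steps, Python scripts to look and compute and a shell command to move; the robot and the scene stay as the last step left them, time stands still between calls to the robot, and variables do not carry over. Pictures are saved under pics/ and viewed, at most 10 in all, crops included, and the job is handed in when it is done.

```bash
ls; mkdir -p pics; python3 - <<'E'
from cell import ctrl
import cv2, numpy as np
s=ctrl.sense(); print(s['time'],s['tcp_pos'],s['eef_rot'],s['finger_gap'],ctrl.finger_overhang)
for n in ("scene","top"):
    c=ctrl.read_camera(n); cv2.imwrite(f'pics/{n}0.png',c['color'])
    print(n,c['fx'],c['fy'],c['cx'],c['cy'],c['distortion'],c['xyz'],np.round(c['rotation'],4).tolist())
E
```

```text
pics
0.0 [ 0.18685074 -0.59608498  0.25272371] [-3.14044267e+00  3.81260771e-05  3.03771791e-01] 0.08546084438402453 0.022
scene 450.85139613556663 450.85139613556663 250.1692044991077 192.84367748091438 [0.00295314 0.         0.         0.         0.        ] [1.04527108 1.1030312  0.88738631] [-2.1241, -0.0208, 2.6695]
top 403.56085647125747 403.56085647125747 255.0415763130653 192.8351990670053 [-0.09672018  0.          0.          0.          0.        ] [ 0.28464712 -0.00315917  1.21549837] [-2.9662, 0.0189, -1.5909]
```

View pics/scene0.png

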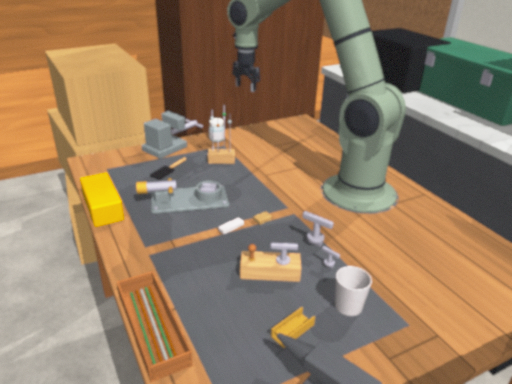

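View pics/top0.png

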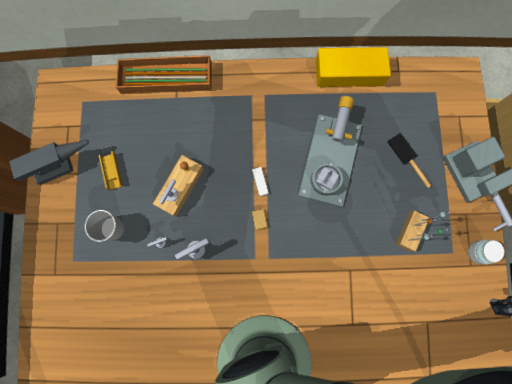

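Scene view: key in the block at (285,248), a larger T-key on the bench at (318,222), a smaller one at (331,257), the reamer knob at (252,250) and the bolt at (209,187). Top view: key in the block at (172,190), large lookalike (192,249), small lookalike (159,242), reamer (184,166), bolt (328,178). I choose the one standing in the block and check it in a close crop.

```bash
cat > h.py <<'E'
import cv2, numpy as np
from cell import ctrl
from scipy.spatial.transform import Rotation as R
def cam(n):
    c=ctrl.read_camera(n)
    c['K']=np.array([[c['fx'],0,c['cx']],[0,c['fy'],c['cy']],[0,0,1]]); c['D']=np.array(c['distortion'])
    c['R']=R.from_euler('xyz',c['rotation']).as_matrix(); c['t']=np.array(c['xyz']); return c
def rays(c,px):
    u=cv2.undistortPoints(np.float64(px).reshape(-1,1,2),c['K'],c['D']).reshape(-1,2)
    d=np.c_[u,np.ones(len(u))]@c['R'].T; return d/np.linalg.norm(d,axis=1)[:,None]
def plane(c,px,z):
    d=rays(c,px); return c['t']+d*((z-c['t'][2])/d[:,2])[:,None]
def proj(c,P):
    return cv2.projectPoints(np.float64(P).reshape(-1,1,3),cv2.Rodrigues(c['R'].T)[0],-c['R'].T@c['t'],c['K'],c['D'])[0].reshape(-1,2)
def tri(c1,p1,c2,p2):
    a=rays(c1,[p1])[0]; b=rays(c2,[p2])[0]
    k=np.linalg.lstsq(np.c_[a,-b],c2['t']-c1['t'],rcond=None)[0]
    A=c1['t']+k[0]*a; B=c2['t']+k[1]*b; return (A+B)/2, np.linalg.norm(A-B)
def crop(c,x0,y0,w,h,s):
    return cv2.resize(c['color'][y0:y0+h,x0:x0+w],None,fx=s,fy=s,interpolation=cv2.INTER_CUBIC)
E
python3 - <<'E'
from h import *
s=cam('scene');t=cam('top')
# 4 tiles 400x300 : key top, key scene, bolt top, bolt scene
a=np.vstack([np.hstack([crop(t,140,145,80,60,5),crop(s,230,225,80,60,5)]),np.hstack([crop(t,290,145,80,60,5),crop(s,170,160,80,60,5)])])
cv2.imwrite('pics/crop1.png',a)
for n,p,q in(('key',(172,190),(285,246)),('big',(192,249),(318,219)),('small',(159,242),(331,256))): print(n,tri(t,p,s,q))
E
```

```text
key (array([0.49166157, 0.255285  , 0.09196743]), np.float64(0.015301522899338064))
big (array([0.3288354 , 0.19251813, 0.0953723 ]), np.float64(0.0020381036269599825))
small (array([0.35194956, 0.30101403, 0.0385912 ]), np.float64(0.004836814229362844))
```

View pics/crop1.png

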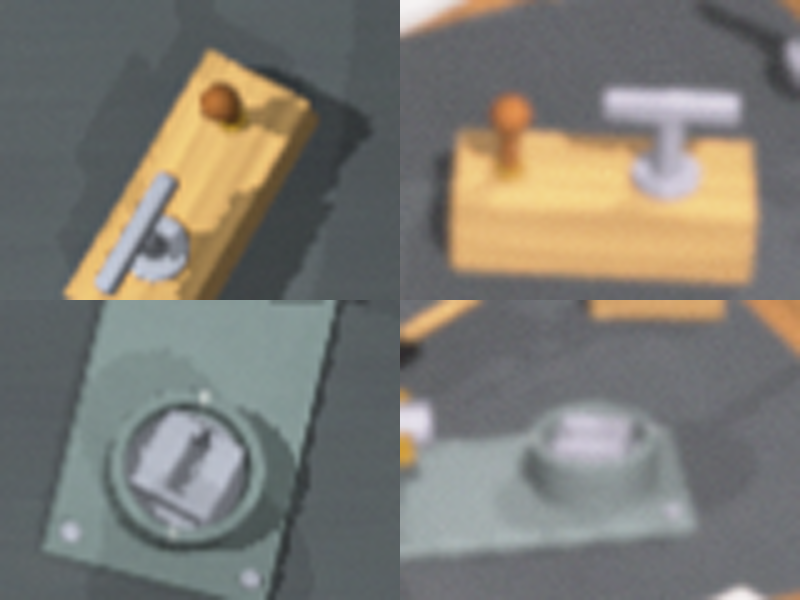

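Crop: the block's key matches (collar on the block's top, bar along the block). Its bar's ends are at crop px (168,178)/(105,289) in top and (604,103)/(741,108) in scene. Rim lines of the lock at (205,397) loose and (172,533) locked; the bolt's slot leans slightly clockwise of them.

```bash
python3 - <<'E'
from h import *
s=cam('scene');t=cam('top')
T=lambda x,y:(140+x/5,145+y/5); S=lambda x,y:(230+(x-400)/5,225+y/5)
TB=lambda x,y:(290+x/5,145+(y-300)/5); SB=lambda x,y:(170+(x-400)/5,160+(y-300)/5)
off=-.4  # crop pixel centre shift
A,ea=tri(t,T(168,178),s,S(604,104)); B,eb=tri(t,T(105,289),s,S(741,108))
print('bar ends',A.round(4),ea.round(4),B.round(4),eb.round(4)); print('mid',(A+B)/2,'yaw',np.arctan2(*(A-B)[1::-1]),'len',np.linalg.norm(A-B))
P=plane(t,[T(168,178),T(105,289)],.105); print('plane .105',P.round(4).tolist(),P.mean(0),'yaw',np.arctan2(*(P[0]-P[1])[1::-1]),np.linalg.norm(P[0]-P[1]))
# bolt: metal mask of head (bright, neutral) in both views
def mask(c,x0,y0,w,h,thr):
    g=c['color'][y0:y0+h,x0:x0+w].astype(int); k=(g.min(2)>thr)&(np.ptp(g,axis=2)<25)
    n,l,st,ce=cv2.connectedComponentsWithStats(k.astype(np.uint8))
    return [(st[i].tolist(),(ce[i]+[x0,y0]).round(2).tolist()) for i in range(1,n) if st[i][4]>2]
print(mask(t,305,155,50,45,150)); print(mask(s,190,175,40,30,150))
L=plane(t,[TB(205,397),TB(172,533)],.05); print('lines mid',L.mean(0),'yaw',np.arctan2(*(L[0]-L[1])[1::-1]),np.linalg.norm(L[0]-L[1]))
H=plane(t,[TB(182,408),TB(245,450),TB(205,527),TB(133,480)],.05); print('head',H.round(4).tolist(),H.mean(0))
sl=plane(t,[TB(206,432),TB(178,492)],.05);print('slot',sl.round(4).tolist(),'yaw',np.arctan2(*(sl[0]-sl[1])[1::-1]))
print('headc tri',tri(t,TB(190,466),s,SB(590,436)))
def big(c,x,y,n): return crop(c,x,y,40,30,10)
cv2.imwrite('pics/bolt.png',np.hstack([crop(t,308,162,40,40,10),crop(s,190,170,40,40,10)]))
E
```

```text
bar ends [0.5242 0.246  0.096 ] 0.0004 [0.4589 0.2822 0.097 ] 0.0049
mid [0.49158078 0.26409579 0.09651412] yaw -0.5060724655636747 len 0.07466179863701955
plane .105 [[0.5225, 0.2439, 0.105], [0.4597, 0.2788, 0.105]] [0.4910728  0.26132322 0.105     ] yaw -0.5065879489973534 0.0718684634673039
[([25, 8, 2, 3, 6], [330.5, 164.0]), ([12, 13, 21, 21, 216], [327.19, 177.35]), ([17, 32, 6, 5, 11], [324.27, 188.73]), ([0, 35, 1, 3, 3], [305.0, 191.0])]
[([9, 6, 19, 14, 178], [208.22, 187.63]), ([0, 12, 8, 11, 33], [191.94, 191.12]), ([20, 25, 18, 5, 54], [220.39, 202.63]), ([0, 27, 3, 3, 7], [190.71, 203.14])]
lines mid [ 0.53135633 -0.20073611  0.05      ] yaw -0.2846995276590585 0.08501929689762155
head [[0.5657, -0.1986, 0.05], [0.5394, -0.2347, 0.05], [0.4937, -0.2084, 0.05], [0.5228, -0.1674, 0.05]] [ 0.53040763 -0.20225884  0.05      ]
slot [[0.5508, -0.2121, 0.05], [0.515, -0.1936, 0.05]] yaw -0.476885723138425
headc tri (array([ 0.53082507, -0.2018654 ,  0.04623025]), np.float64(0.0009896595790093276))
```

View pics/bolt.png

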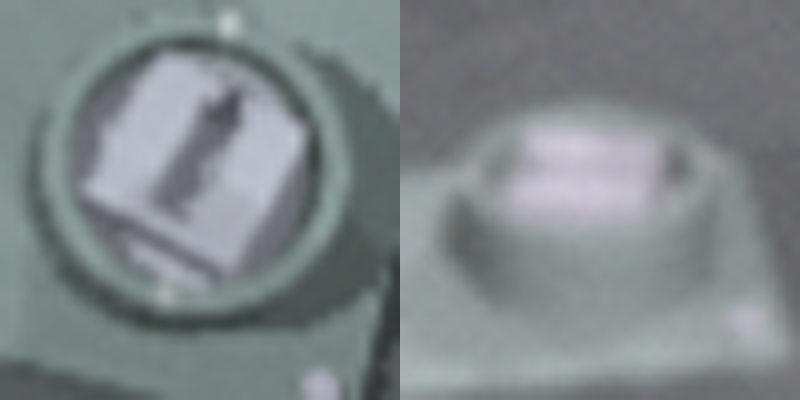

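The bolt's centre is at crop px (198,161) and the slot runs from (232,95), the dot, to (170,205), about 0.25 rad clockwise of the rim lines. That puts the bolt at about (0.532, -0.200), and the key bar's middle at (0.492, 0.262, 0.097) with yaw -0.507. I go there high, clear of the rods.

```bash
python3 -m jog '0 0 0 0 0 -35 0;0 0 0 0 0 -35 0;0 0 0 0 0 -35 0;0 0 0 29.8 -25.3 0 0;0 0 0 29.8 -25.3 0 0;0 0 0 29.8 -25.3 0 0;0 0 0 29.8 -25.3 0 0;0 0 0 29.8 -25.3 0 0;0 0 0 29.8 -25.3 0 0;0 0 0 29.8 -25.3 0 0' 40
python3 -m jog '0 0 0 29.8 -25.3 0 0;0 0 0 29.8 -25.3 0 0;0 0 0 29.8 -25.3 0 0;0 0 0 29.8 -25.3 0 0;0 0 0 29.8 -25.3 0 0;0 0 0 29.8 -25.3 0 0;0 0 0 29.8 -25.3 0 0;0 0 0 29.8 -25.3 0 0;0 0 0 11.2 -38.6 0 0;0 0 0 11.2 -38.6 0 0'
python3 -m jog '0 0 0 11.2 -38.6 0 0;0 0 0 11.2 -38.6 0 0;0 0 0 11.2 -38.6 0 0;0 0 0 11.2 -38.6 0 0;0 0 0 11.2 -38.6 0 0;0 0 0 11.2 -38.6 0 0;0 0 0 11.2 -38.6 0 0;0 0 -0.12 0 0 0 0;0 0 -0.12 0 0 0 0;0 0 -0.12 0 0 0 0'
python3 -m jog '0 0 -0.12 0 0 0 0;0 0 -0.12 0 0 0 0;0 0 -0.12 0 0 0 0;0 0 -0.12 0 0 0 0;0 0 -0.12 0 0 0 0;0 0 -0.12 0 0 0 0;0 0 -0.12 0 0 0 0;0 0 -0.12 0 0 0 0;0 0 -0.12 0 0 0 0;0 0 -0.12 0 0 0 0'
```

```text
time: 1.13
tcp_pos: [0.3336, -0.3632, 0.3585]
eef_rot: [3.141, 0.0, 0.304]
force: [0.6, -0.3, 1.4]
finger_gap: 0.0855
gripper_force: 0.0
time: 1.97
tcp_pos: [0.4985, -0.0184, 0.3579]
eef_rot: [-3.141, 0.0, 0.304]
force: [0.8, -0.2, 0.0]
finger_gap: 0.0853
gripper_force: 0.0
time: 2.8
tcp_pos: [0.4919, 0.262, 0.3581]
eef_rot: [-3.141, 0.0, 0.671]
force: [0.6, -0.6, -0.1]
finger_gap: 0.0858
gripper_force: 0.0
time: 3.63
tcp_pos: [0.4923, 0.261, 0.3583]
eef_rot: [3.142, 0.0, 1.87]
force: [0.2, 0.9, -0.3]
finger_gap: 0.0851
gripper_force: 0.0
```

```bash
python3 -m jog '0 0 -0.11 0 0 0 0;0 0 -0.11 0 0 -20 0;0 0 -0.11 0 0 0 0;0 0 -0.11 0 0 40 0;0 0 -0.11 0 0 40 0;0 0 -0.11 0 0 40 0;0 0 -0.105 0 0 40 0;0 0 0 0 0 40 0;0 0 0 0 0 0 0;0 0 0 0 0 0 0'
python3 - <<'E'
from h import *
s=cam('scene');t=cam('top')
cv2.imwrite('pics/app.png',np.hstack([crop(t,140,150,60,60,6),crop(s,250,200,60,60,6)]))
p=ctrl.sense(); print(p['tcp_pos'],p['eef_rot'],p['joints'])
E
```

```text
time: 4.47
tcp_pos: [0.4917, 0.261, 0.1781]
eef_rot: [-3.14, -0.002, 2.628]
force: [0.8, 0.3, 1.9]
finger_gap: 0.0855
gripper_force: 0.0
[0.49297265 0.26193624 0.18067511] [3.13950390e+00 1.16360234e-03 2.62798950e+00] [ 0.03967378  0.66371809 -0.92129291  1.8164166   0.63120649  0.98293666
 -0.09062962]
```

View pics/app.png

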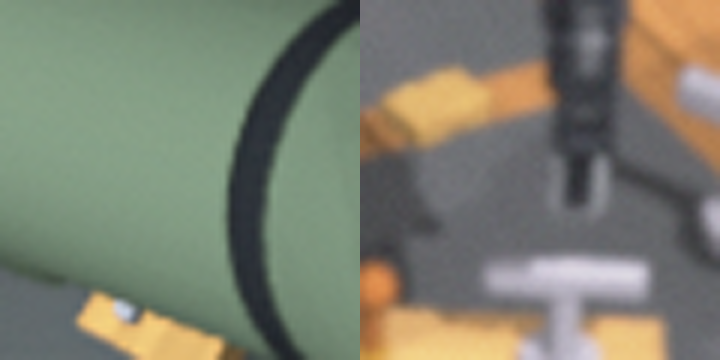

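Scene crop: the open fingertips show at crop px (581,205), and the bar spans 484..650, middle (567,278). I check this against the predicted pixels.

```bash
python3 - <<'E'
from h import *
s=cam('scene')
p=np.array(ctrl.sense()['tcp_pos']); print(p)
print(proj(s,[[p[0],p[1],.097],[.492,.2625,.097],p+[0,0,-.009],p+[0,0,-.022]]).round(2))
d=np.array([np.cos(-.507),np.sin(-.507),0]); print(proj(s,[p*[1,1,0]+[0,0,.097]+.005*d]).round(2))
E
```

```text
[0.493151   0.26194499 0.180888  ]
[[283.16 245.74]
 [283.61 245.74]
 [284.78 224.04]
 [284.49 227.91]]
[[281.38 245.67]]
```

```bash
python3 -m jog '0 0 0 1 0 25 0;0 0 0 0 0 25 0;0 0 0 0 0 20 0;0 0 0 0 0 11 0;0 0 0 0 0 0 0;0 0 0 0 0 0 150;0 0 0 0 0 0 150;0 0 0 0 0 0 170;0 0 0 0 0 0 180;0 0 0 0 0 0 190' 40
python3 -m jog '0 0 0 0 0 0 200;0 0 0 0 0 0 210;0 0 0 0 0 0 220;0 0 0 0 0 0 230;0 0 0 0 0 0 255;0 0 0 0 0 0 255;0 0 0 0 0 0 255;0 0 0 0 0 0 255;0 0 0 0 0 0 255;0 0 0 0 0 0 255'
```

```text
time: 5.45
tcp_pos: [0.4917, 0.2617, 0.098]
eef_rot: [3.141, 0.001, 2.629]
force: [-0.2, -1.1, -0.6]
finger_gap: 0.0254
gripper_force: 0.0
time: 6.28
tcp_pos: [0.4918, 0.2622, 0.0978]
eef_rot: [3.14, 0.0, 2.629]
force: [2.6, 3.0, 5.9]
finger_gap: 0.0141
gripper_force: 38.9
```

```bash
python3 -m jog '0 0 0 0 0 0 255;0 0 0 0 0 0 255;0 0 0 0 0 0 255;0 0 0 0 0 -2 255;0 0 0 0 0 -4 255;0 0 0 0 0 -6 255;0 0 0 0 0 -8 255;0 0 0 0 0 -10 255;0 0 0 0 0 0 255;0 0 0 0 0 0 255' 90
python3 - <<'E'
from h import *
p=ctrl.sense(); print(p['tcp_pos'],p['finger_gap'],p['force'],p['wrist_torque'])
s=cam('scene'); cv2.imwrite('pics/lift.png',crop(s,235,190,100,75,6))
E
```

```text
time: 7.12
tcp_pos: [0.4915, 0.2613, 0.1277]
eef_rot: [3.141, 0.001, 2.628]
force: [0.1, -0.1, -2.2]
finger_gap: 0.0123
gripper_force: 88.6
[0.49154617 0.26134488 0.1277127 ] 0.012330117410236433 [ 0.05507831 -0.09669227 -2.16346369] [-0.06577239  0.04770331 -0.08227679]
```

View pics/lift.png

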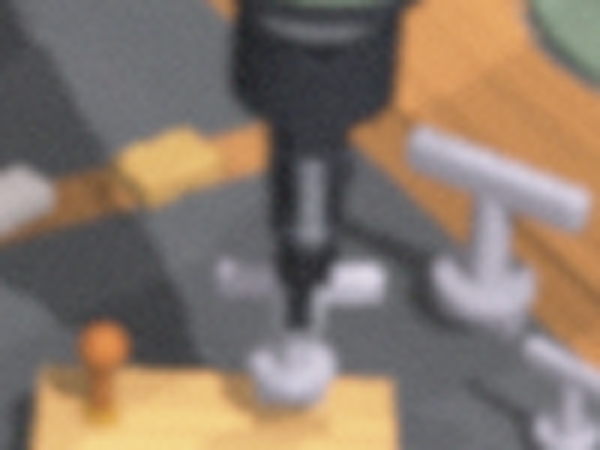

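The key is held: the bar spans crop px 217..385 and is gripped at about 302, its middle, and the collar is clear of the block. I carry it to a point above the bolt.

```bash
python3 -m jog '0 0 0 0 0 -25 255;0 0 0 0 0 -30 255;0 0 0 0 0 -30 255;0 0 0 0 0 -30 255;0 0 0 -21.8 -31.8 0 255;0 0 0 -21.8 -31.8 0 255;0 0 0 -21.8 -31.8 0 255;0 0 0 -21.8 -31.8 0 255;0 0 0 -21.8 -31.8 0 255;0 0 0 -21.8 -31.8 0 255'
python3 -m jog '0 0 0 -21.8 -31.8 0 255;0 0 0 -21.8 -31.8 0 255;0 0 0 -21.8 -31.8 0 255;0 0 0 -21.8 -31.8 0 255;0 0 0 -21.8 -31.8 0 255;0 0 0 -21.8 -31.8 0 255;0 0 0 0 0 0 255;0 0 0 0 0 30 255;0 0 0 0 0 30 255;0 0 0 0 0 0 255'
python3 - <<'E'
from h import *
t=cam('top'); s=cam('scene')
f=lambda x,y:(308+(x+.5)/10-.5,162+(y+.5)/10-.5)
g=lambda z,*a: plane(t,[f(*q) for q in a],z)
yw=lambda P:np.arctan2(P[0][1]-P[1][1],P[0][0]-P[1][0])
P=g(.05,(232,95),(170,205)); print('slot',yw(P),P.mean(0))
print('sides',yw(g(.05,(308,135),(238,275))),yw(g(.05,(165,48),(82,188))),yw(g(.05,(165,48),(308,135)))+1.5708,yw(g(.05,(82,188),(238,275)))+1.5708)
L=g(.05,(229,25),(165,297));print('lines',yw(L),L.mean(0)); print('head',g(.05,(165,48),(308,135),(238,275),(82,188)).mean(0))
p=ctrl.sense(); print(p['tcp_pos'],p['eef_rot'],p['joints'])
cv2.imwrite('pics/over.png',np.hstack([crop(t,290,140,60,70,6),crop(s,180,135,60,70,6)]))
E
```

```text
time: 8.0
tcp_pos: [0.5113, 0.0291, 0.242]
eef_rot: [-3.141, -0.0, 2.629]
force: [1.9, -0.4, -2.0]
finger_gap: 0.0124
gripper_force: 88.6
time: 8.83
tcp_pos: [0.5295, -0.1993, 0.1775]
eef_rot: [-3.14, -0.007, 2.628]
force: [-0.5, -0.1, -2.7]
finger_gap: 0.0118
gripper_force: 88.5
slot -0.5503766860740552 [ 0.53551508 -0.20074962  0.05      ]
sides -0.5061138206706974 -0.5680779115448465 2.5534261549076187 2.595919603657075
lines -0.277745901476856 [ 0.53244277 -0.1994573   0.05      ]
head [ 0.5321149  -0.19974324  0.05      ]
[ 0.53183779 -0.19886431  0.18222214] [ 3.14147947e+00 -1.85333812e-03  2.62933857e+00] [ 0.87544107  0.67494678 -0.91414633  1.7870588   0.62698208  1.00144701
  0.76886569]
```

View pics/over.png

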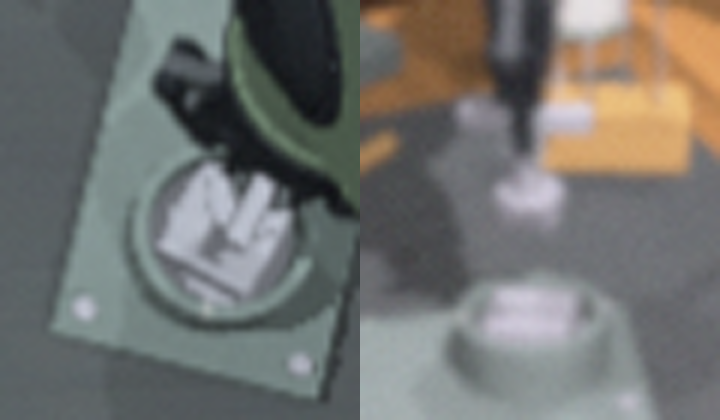

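Top crop: the key's bar end shows at (235,240) over the bolt, parallel to the slot within a few hundredths of a radian. Scene crop: collar's middle at (529,190), bar 457..593, bolt head's middle at (531,313). I compare these with the predicted pixels.

```bash
python3 - <<'E'
from h import *
s=cam('scene'); p=np.array(ctrl.sense()['tcp_pos']); print(p, ctrl.sense()['eef_rot'])
f=lambda x,y:((180+(x-360+.5)/6-.5),135+(y+.5)/6-.5)
print('pred bar,collar,head',proj(s,[p,p+[0,0,-.050],[.5321,-.1997,.05]]).round(2).tolist())
print('seen',np.round([f(525,114),f(529,190),f(531,313)],2).tolist())
g=cv2.cvtColor(s['color'],cv2.COLOR_BGR2HSV).astype(int)
for n,(y0,y1,x0,x1) in dict(collar=(160,172,195,225),head=(180,194,195,222),bar=(149,160,190,222)).items():
    h=s['color'][y0:y1,x0:x1].astype(int); k=(h.min(2)>135)&(h[...,0]>=h[...,1]-2)
    yy,xx=np.nonzero(k); print(n,k.sum(),'u mid of extents',(xx.min()+xx.max())/2+x0,'mean',xx.mean()+x0,yy.mean()+y0)
E
```

```text
[ 0.53253191 -0.19890967  0.18332678] [3.14114875e+00 2.04909624e-04 2.62926591e+00]
pred bar,collar,head [[206.6, 153.56], [207.03, 166.35], [207.74, 186.62]]
seen [[207.08, 153.58], [207.75, 166.25], [208.08, 186.75]]
collar 85 u mid of extents 207.5 mean 207.75294117647059 166.74117647058824
head 248 u mid of extents 208.0 mean 208.31451612903226 187.35887096774192
bar 41 u mid of extents 207.0 mean 210.1707317073171 153.70731707317074
```

```bash
python3 -m jog '0 0 0.04 0 -0.8 0 255;0 0 0 0 0 15 255;0 0 0 0 0 15 255;0 0 0 0 0 15 255;0 0 0 0 0 10 255;0 0 0 0 0 0 255;0 0 0 0 0 3 255;0 0 0 0 0 3 255;0 0 0 0 0 0 255;0 0 0 0 0 0 255'
```

```text
time: 9.82
tcp_pos: [0.5319, -0.2, 0.1216]
eef_rot: [3.141, 0.0, 2.589]
force: [0.6, 0.4, -0.6]
finger_gap: 0.0119
gripper_force: 88.6
```

```bash
python3 -m jog '0 0 0 0 0 1.5 255;0 0 0 0 0 1.5 255;0 0 0 0 0 1 255;0 0 0 0 0 1 255;0 0 0 0 0 0 255;0 0 0 0 0 0 255;0 0 0 0 0 0 255;0 0 0 0 0 0 255;0 0 0 0 0 0 255;0 0 0 0 0 0 255'
```

```text
time: 10.65
tcp_pos: [0.5317, -0.2, 0.1163]
eef_rot: [3.142, 0.0, 2.589]
force: [0.6, -0.0, -2.8]
finger_gap: 0.0119
gripper_force: 88.6
```

The tip is about 4 mm down with no reaction, so it is in the slot. I continue.

```bash
python3 -m jog '0 0 0 0 0 2 255;0 0 0 0 0 2 255;0 0 0 0 0 2 255;0 0 0 0 0 2 255;0 0 0 0 0 1 255;0 0 0 0 0 1 255;0 0 0 0 0 1 255;0 0 0 0 0 0 255;0 0 0 0 0 0 255;0 0 0 0 0 0 255'
python3 -c "
from cell import ctrl
p=ctrl.sense();print(p['tcp_pos'],p['force'],p['wrist_torque'])"
```

```text
time: 11.48
tcp_pos: [0.5317, -0.2, 0.1054]
eef_rot: [3.142, 0.0, 2.589]
force: [-0.0, 0.2, -1.7]
finger_gap: 0.0118
gripper_force: 88.6
[ 0.53171337 -0.19997198  0.10535591] [-0.01423969  0.18068152 -1.6932525 ] [-0.02717151 -0.04814789  0.03615252]
```

```bash
python3 -m jog '0 0 0 0 0 1 255;0 0 0 0 0 0.7 255;0 0 0 0 0 0.5 255;0 0 0 0 0 0 255;0 0 0 0 0 0 255;0 0 0 0 0 0 255;0 0 0 0 0 0 255;0 0 0 0 0 0 255;0 0 0 0 0 0 255;0 0 0 0 0 0 255'
python3 -c "
from cell import ctrl
p=ctrl.sense();print(p['tcp_pos'],p['force'],p['wrist_torque'],p['joints'])"
```

```text
time: 12.32
tcp_pos: [0.5317, -0.2, 0.1031]
eef_rot: [3.142, 0.0, 2.589]
force: [-0.6, 0.1, -1.7]
finger_gap: 0.0118
gripper_force: 88.6
[ 0.53168985 -0.19997369  0.10311063] [-0.58277584  0.14502041 -1.68147832] [-0.01197203  0.0039089  -0.02426769] [ 0.81670273  0.77136607 -0.82310093  1.83781983  0.73408005  0.8679247
  0.64848431]
```

```bash
python3 -m jog '0 0 0.03 0 0 0 255;0 0 0.06 0 0 0 255;0 0 0.06 0 0 0 255;0 0 0.06 0 0 0 255;0 0 0.06 0 0 0 255;0 0 0.06 0 0 0 255;0 0 0.06 0 0 0 255;0 0 0.03 0 0 0 255;0 0 0 0 0 0 255;0 0 0 0 0 0 255'
python3 -c "
from cell import ctrl
p=ctrl.sense();print(p['tcp_pos'],p['force'],p['wrist_torque'],p['joints'])"
```

```text
time: 13.15
tcp_pos: [0.5312, -0.2003, 0.103]
eef_rot: [-3.14, -0.0, 2.17]
force: [-4.7, -3.0, -0.8]
finger_gap: 0.0122
gripper_force: 88.3
[ 0.53118173 -0.20026114  0.10298166] [-4.74142862 -3.04729841 -0.79228672] [-0.62166524  1.06572467  0.1407071 ] [ 0.7585378   0.73770121 -0.72820359  1.84112223  0.65826399  0.82234274
  0.28932064]
```

```bash
python3 -m jog '0 0 0.08 0 -0.5 0 255;0 0 0.08 0 0 0 255;0 0 0.08 0 0 0 255;0 0 0.08 0 0 0 255;0 0 0.08 0 0 0 255;0 0 0.08 0 0 0 255;0 0 0.08 0 0 0 255;0 0 0.08 0 0 0 255;0 0 0.08 0 0 0 255;0 0 0.04 0 0 0 255' 110
python3 -c "
from cell import ctrl
p=ctrl.sense();print(p['tcp_pos'],p['force'],p['wrist_torque'],p['joints'])"
```

```text
time: 13.98
tcp_pos: [0.5308, -0.1999, 0.1029]
eef_rot: [-3.14, -0.0, 1.406]
force: [-4.1, 0.6, -1.8]
finger_gap: 0.011
gripper_force: 108.0
[ 0.53083596 -0.19990589  0.10286658] [-4.09202704  0.62913795 -1.77636302] [0.08666452 1.07281612 0.28661182] [ 0.63925764  0.68752646 -0.54559034  1.84838923  0.50498458  0.74828961
 -0.3494626 ]
```

```bash
python3 -m jog '0 0 0.08 0 0 0 255;0 0 0.08 0 0 0 255;0 0 0.08 0 0 0 255;0 0 0.08 0 0 0 255;0 0 0.08 0 0 0 255;0 0 0.08 0 0 0 255;0 0 0.08 0 0 0 255;0 0 0.08 0 0 0 255;0 0 0.08 0 0 0 255;0 0 0.04 0 0 0 255'
python3 -c "
from cell import ctrl
p=ctrl.sense();print(p['tcp_pos'],p['force'],p['wrist_torque'],p['joints'])"
```

```text
time: 14.82
tcp_pos: [0.531, -0.1995, 0.1029]
eef_rot: [-3.14, 0.0, 0.646]
force: [-4.0, 1.8, -0.4]
finger_gap: 0.0112
gripper_force: 108.3
[ 0.53095109 -0.19951418  0.10288507] [-3.95738076  1.78481703 -0.44244878] [0.47451967 0.93249813 0.25268959] [ 0.50579432  0.65354578 -0.35261207  1.85561469  0.33449262  0.69180804
 -0.96456701]
```

```bash
python3 -m jog '0 0 0.08 0 0 0 255;0 0 0.08 0 0 0 255;0 0 0.08 0 0 0 255;0 0 0.08 0 0 0 255;0 0 0.08 0 0 0 255;0 0 0.08 0 0 0 255;0 0 0.08 0 0 0 255;0 0 0.06 0 0 0 255;0 0 0.06 0 0 0 255;0 0 0.04 0 0 0 255'
python3 - <<'E'
from h import *
p=ctrl.sense();print(p['tcp_pos'],p['force'],p['wrist_torque'],p['joints'])
t=cam('top');s=cam('scene'); cv2.imwrite('pics/turn.png',np.hstack([crop(t,290,140,60,70,6),crop(s,180,135,60,70,6)]))
E
```

```text
time: 15.65
tcp_pos: [0.5316, -0.1993, 0.103]
eef_rot: [-3.14, -0.0, -0.072]
force: [-0.6, 2.4, -1.3]
finger_gap: 0.0112
gripper_force: 108.5
[ 0.53160944 -0.19928703  0.10300621] [-0.6040221   2.40090787 -1.32301398] [ 0.54092564  0.18435038 -0.04626924] [ 0.37149088  0.63686744 -0.16347577  1.86241697  0.15774244  0.65471682
 -1.52905793]
```

View pics/turn.png

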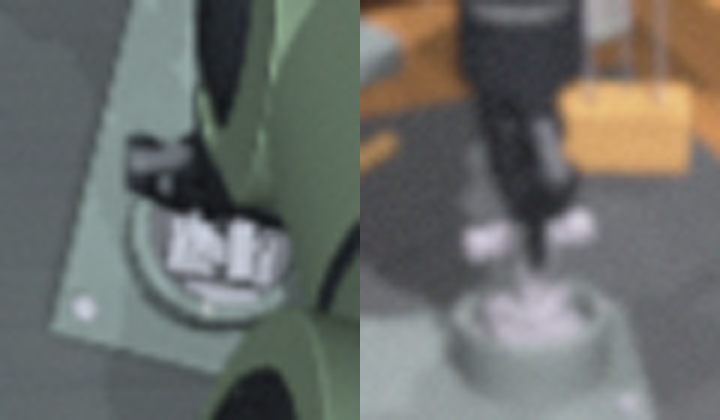

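Top crop: the bar and the slot now lie near the locked line (the bar end at (240,245)). Scene crop: the collar is down in the housing at (535,310). The torque has reversed, so the bolt is past its detent. I turn a little more, let it settle, then release.

```bash
python3 -m jog '0 0 0.04 0 0 0 255;0 0 0.04 0 0 0 255;0 0 0.04 0 0 0 255;0 0 0 0 0 0 255;0 0 0 0 0 0 255;0 0 0 0 0 0 255;0 0 0 0 0 0 255;0 0 0 0 0 0 255;0 0 0 0 0 0 255;0 0 0 0 0 0 255' 20
python3 -c "
from cell import ctrl
p=ctrl.sense();print(p['force'],p['wrist_torque'])"
```

```text
time: 16.58
tcp_pos: [0.5313, -0.2003, 0.1031]
eef_rot: [-3.142, -0.0, -0.191]
force: [-0.3, 0.3, -1.8]
finger_gap: 0.0112
gripper_force: 108.3
[-0.34283152  0.34063303 -1.83697483] [-0.04265264 -0.01889777  0.03069598]
```

```bash
python3 -m jog '0 0 0 0 0 0 220;0 0 0 0 0 0 200;0 0 0 0 0 0 180;0 0 0 0 0 0 150;0 0 0 0 0 0 100;0 0 0 0 0 0 50;0 0 0 0 0 0 0;0 0 0 0 0 0 0;0 0 0 0 0 0 0;0 0 0 0 0 0 0'
```

```text
time: 17.42
tcp_pos: [0.5313, -0.2003, 0.1031]
eef_rot: [3.142, -0.0, -0.191]
force: [-0.5, -0.4, 0.2]
finger_gap: 0.0858
gripper_force: 0.0
```

```bash
python3 -m jog '0 0 0 0 0 -10 0;0 0 0 0 0 -25 0;0 0 0 0 0 -35 0;0 0 0 0 0 -35 0;0 0 0 0 0 -35 0;0 0 0 0 -30 0 0;0 0 0 0 -38 0 0;0 0 0 0 -38 0 0;0 0 0 0 -38 0 0;0 0 0 0 -38 0 0'
python3 -m jog '0 0 0 0 -38 0 0;0 0 0 0 -38 0 0;0 0 0 0 -38 0 0;0 0 0 0 -38 0 0;0 0 0 0 -38 0 0;0 0 0 0 0 0 0;0 0 0 0 0 0 0;0 0 0 0 0 0 0;0 0 0 0 0 0 0;0 0 0 0 0 0 0'
python3 - <<'E'
from h import *
t=cam('top');s=cam('scene'); cv2.imwrite('pics/end.png',np.hstack([crop(t,290,140,60,70,6),crop(s,180,135,60,70,6)]))
E
```

```text
time: 18.25
tcp_pos: [0.5659, -0.0198, 0.2441]
eef_rot: [-3.141, -0.001, -0.192]
force: [0.7, -1.1, 0.2]
finger_gap: 0.0854
gripper_force: 0.0
time: 19.08
tcp_pos: [0.6021, 0.1636, 0.2435]
eef_rot: [3.141, -0.0, -0.193]
force: [0.4, -0.4, -0.5]
finger_gap: 0.0855
gripper_force: 0.0
```

View pics/end.png

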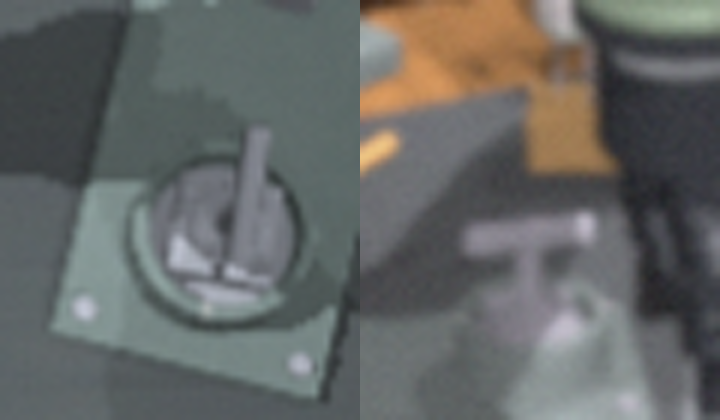

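Top crop: the bar runs from (260,130) to (237,262), yaw about -0.22, which puts the bolt at about 3.08 rad (the stop). Scene crop: the key stands upright with its collar on the bolt. I hand it in.

```bash
python3 -c "
from cell import ctrl
print(ctrl.hand_in())"
```

```text
the job is handed in; nothing more can be done
None
```

The key stands upright in the bolt, which I measure at about 3.08 rad (locked, past its detent), the gripper is clear, and the job was handed in at about 19 s; the hand-in returned no verdict.

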